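# Sort the stripped reactor-head parts into their trays

### The job

The reactor head has been taken apart: sort its parts for cleaning. Put both glass stoppers in the blue tray, both screw caps in the yellow tray and the steel clamp in the green tray, each set down (not dropped) and standing flat on the tray's floor the same way up as it stands now. Leave the brown bottle and the white dish standing where they are.

Things in the scene. Friction and masses are not known exactly. Their poses are not given: they have to be found in the camera images.
- stopper_clear: Clear, frosted, whitish ground-glass stopper standing head down, 50 mm tall, about 60 g: eight-sided flat head 40 mm across at the bottom (13 mm high), thin neck, then from 18 mm up a round, slightly tapered cone, 29 mm across at 18 mm height and 26 mm at its top; grip it by the cone, from above. Origin: centre of the underside of the head; z up along its axis.
- stopper_amber: Amber-brown ground-glass stopper standing head down, 50 mm tall, about 60 g: eight-sided flat head 40 mm across at the bottom (13 mm high), thin neck, then from 18 mm up a round, slightly tapered cone, 29 mm across at 18 mm height and 26 mm at its top; grip it by the cone, from above. Origin: centre of the underside of the head; z up along its axis.
- cap_red: Red plastic screw cap, a ribbed round disc 42 mm across and 26 mm high, about 25 g, closed side up. Origin: centre of its underside; z up along its axis.
- cap_white: White plastic screw cap, a ribbed round disc 42 mm across and 26 mm high, about 25 g, closed side up. Origin: centre of its underside; z up along its axis.
- clamp: Steel flange clamp, about 140 g: a bar 64 mm long (its x), 20 mm wide (its y) and 14 mm high, with two dark round bolt heads (14 mm across, 9 mm high, 21 mm either side of the middle) on top, 23 mm high in all; between the bolts its top is plain, and it can be gripped across its 20 mm width at the middle. Origin: centre of its underside; z up.
- tray_glass: Blue tray, fixed to the bench, 160 (its x) x 140 (its y) x 16 mm high, open on top, walls 4 mm thick, floor 4 mm thick (inner floor 4 mm above the bench, inside 152 x 132 mm, undivided). Origin: centre of its underside; x and y along its sides, z up; its yaw stays within 12 degrees of the bench's axes. Place for the two glass stoppers.
- tray_caps: Yellow tray, fixed to the bench, 160 (its x) x 140 (its y) x 16 mm high, open on top, walls 4 mm thick, floor 4 mm thick (inner floor 4 mm above the bench, inside 152 x 132 mm, undivided). Origin: centre of its underside; x and y along its sides, z up; its yaw stays within 12 degrees of the bench's axes. Place for the two screw caps.
- tray_metal: Green tray, fixed to the bench, 160 (its x) x 140 (its y) x 16 mm high, open on top, walls 4 mm thick, floor 4 mm thick (inner floor 4 mm above the bench, inside 152 x 132 mm, undivided). Origin: centre of its underside; x and y along its sides, z up; its yaw stays within 12 degrees of the bench's axes. Place for the steel clamp.
- brown_bottle: Bystander, to be left alone: small dark-brown bottle with a black cap and a pale label, 44 mm across, 85 mm tall, upright, loose among the parts. Origin: centre of its underside.
- dish: Bystander, to be left alone: small white ceramic dish, open on top, 64 mm across and 16 mm high, loose among the parts. Origin: centre of its underside.
Not all that is in view belongs to the job. Of the things like the stopper_clear, leave any that is pink or turquoise; of the rest the smaller one is meant.

How it is judged:
At the end, for the whole second after the job is handed in: Stoppers in the blue tray, caps in the yellow, clamp in the green: inside the walls, underside below 10 mm above the tray's underside, within 0.15 rad of upright (same way up as at the start), released, at rest; bottle and dish upright, within 30 mm of where they stood (x of stopper_clear in the frame of tray_glass between -0.07 and 0.07 m and y of stopper_clear in the frame of tray_glass between -0.06 and 0.06 m and z of each of stopper_clear, stopper_amber in the frame of tray_glass below 0.01 m and angle between each of stopper_clear, stopper_amber, cap_red, cap_white, clamp, brown_bottle, dish's own z axis and vertical below 0.15 rad and linear speed of each of stopper_clear, stopper_amber, cap_red, cap_white, clamp below 0.02 m/s and angular speed of each of stopper_clear, stopper_amber, cap_red, cap_white, clamp below 0.2 rad/s and contact force between each of stopper_clear, stopper_amber, cap_red, cap_white, clamp and the fingers below 0.05 N and x of stopper_amber in the frame of tray_glass between -0.07 and 0.07 m and y of stopper_amber in the frame of tray_glass between -0.06 and 0.06 m and x of cap_red in the frame of tray_caps between -0.07 and 0.07 m and y of cap_red in the frame of tray_caps between -0.06 and 0.06 m and z of each of cap_red, cap_white in the frame of tray_caps below 0.01 m and x of cap_white in the frame of tray_caps between -0.07 and 0.07 m and y of cap_white in the frame of tray_caps between -0.06 and 0.06 m and x of clamp in the frame of tray_metal between -0.07 and 0.07 m and y of clamp in the frame of tray_metal between -0.06 and 0.06 m and z of clamp in the frame of tray_metal below 0.01 m and distance of each of brown_bottle, dish from where it was at the start of the episode below 0.03 m); the robot touches nothing.
It fails at once if the brown bottle is shifted by 30 mm or more, or tipped (distance of brown_bottle from where it was at the start of the episode above 0.03 m or angle between brown_bottle's own z axis and vertical above 0.3 rad).
It fails at once if the dish is shifted by 30 mm or more, or tipped (distance of dish from where it was at the start of the episode above 0.03 m or angle between dish's own z axis and vertical above 0.3 rad).
It fails at once if a part is dropped: out of the fingers with its underside more than 40 mm above the bench ((height (world z) of stopper_clear above 0.04 m and contact force between stopper_clear and the fingers below 0.05 N) or (height (world z) of stopper_amber above 0.04 m and contact force between stopper_amber and the fingers below 0.05 N) or (height (world z) of cap_red above 0.04 m and contact force between cap_red and the fingers below 0.05 N) or (height (world z) of cap_white above 0.04 m and contact force between cap_white and the fingers below 0.05 N) or (height (world z) of clamp above 0.04 m and contact force between clamp and the fingers below 0.05 N)).
It also fails if it takes over 128 s, if anything falls off the work surface, if the arm or the gripper's body presses on something with over 40 N, if the wrist force passes 120 N, or if a joint passes its speed limit or range.

### The arm

A 6-joint arm with a two-finger parallel gripper is mounted at the origin on the work surface. World frame = base frame: x ahead of the robot, y to its left, z up, the work surface at z = 0. Lengths are in m, angles in rad, forces in N, time in s.
With the tool pointing down it reaches from about 0.35 to 0.975 m from the base axis. Payload 4.9 kg.
Tool frame: the origin (TCP) lies at the very end of the fingers, on their centre line; the grasp point (between the pads) lies ctrl.grip_point_offset behind it (ctrl.grip_point_offset is the distance from the TCP to the grasp point, in m); z points along the fingers, y is the line along which they close (so a half turn about z gives the same grasp; the last joint's range is limited). The gripper opens to 85 mm and grips with 20 to 120 N. Pads are 22 mm wide; open, the fingers measure 114 mm over their backs; the gripper's body (76 mm by 85 mm) begins 54 mm behind the grasp point. The pads swing forward as they close: fully open they stand 13 mm farther back than shut.
Start: joints at [-1.265, 0.053, 1.613, -0, 1.476, -0.119], TCP at [0.258, -0.569, 0.231] pointing down, gripper open.
Joint ranges: [-3.01, 3.01], [-1.01, 2.22], [0.06, 2.58], [-1.02, 4.17], [0.09, 2.62], [-3.14, 3.14]. Speed limits (rad/s): [2.57, 2.57, 3.14, 3.14, 3.14, 3.14].

### API

Orientations are given as a rotation vector (axis times angle).
In Python, from station import ctrl gives the robot as it stands. The module is installed in compiled form; this text tells all that it offers.
- The arm moves only by the tool drive_tool, never from a script. Its argument "steps" is a list of rows, each an object with "translation": the shift along the tool's x, y, z normalised to -1 to 1, where 1 is 4 cm, a list of three; "angular": the turn, a rotation vector about the tool's x, y, z normalised to -1 to 1, where 1 is 8 degrees, a list of three; "gripper": the opening, from 0 (shut) to 1 (fully open). In form: [{"translation": [dx, dy, dz], "angular": [wx, wy, wz], "gripper": gripper}, ...]. A call has 1 to 8 rows; each row shifts and turns the commanded pose from where the row before left it, along the tool's axes as they then stand; what a row does not reach is not made up. A row lasts 1/8 s, in which the tool goes at most 62.5 mm and 10.7 degrees, less where a joint would pass 70% of its speed; a pose out of reach is approached as far as the arm can. A call with a number of a shift or a turn outside -1 to 1 is refused whole. A call with a gripper value outside its range is refused whole. The fingers move at their own pace and stop on an object; "force" is the grip in N (left out, the last holds). Time passes only in rows, so rows that do not move let the fingers close. It gives the time, the measured TCP pose, the force, the opening and the grip force at its end, in the units of the state.
- ctrl.get_obs(): the state, without advancing time (a new reading comes with each control period).
- ctrl.get_image(name): name is "scene" or "top" or "wrist"; returns a dict with "color" (384x512x3 uint8, red, green, blue), "depth" (384x512 float32, m along the optical axis (not along the pixel's ray), 0 where there is no reading), "fx", "fy", "cx", "cy" (pixels), "k1" (the pictures are not rectified: a ray, as slopes to the right and down, at radius r is drawn at 1 + k1 r^2 times it, then the intrinsics apply), "R" (3x3) and "t" (3): a world point X has camera coordinates R X + t. Camera axes: x right, y down, z forward; pixel columns grow to the right and rows downward; lengths in m; the calibration is good to about 2 mm. A picture is of the moment at which its call begins.
- ctrl.finish_job(): hands the job in; it is judged then, once.
The state is a dict: "t": time; "q": joint angles; "dq": joint speeds; "effort": joint torques, N m; "tool_pos": TCP position; "tool_rot": TCP orientation; "contact_force": force on the tool from outside, world axes, zero at the start; "wrist_torque": the same for the moment, N m; "opening": finger opening in m; "grip_force": force on a finger pad.
Only numpy, scipy, OpenCV 4.12 (cv2) and the standard library are available. Lean on these libraries where they do the work, as an engineer would, in place of code of your own. Each camera call takes 0.05 s, during which the arm holds its last target. There are 200 camera calls.

## Working session

There is one attempt and no reset: what is moved stays moved. The work goes in short steps, Python scripts to look and compute and a tool call to move; the robot and the scene stay as the last step left them, time stands still between calls to the robot, and variables do not carry over. Pictures are saved under pics/ and viewed, at most 14 in all, crops included, and the job is handed in when it is done.

Besides the shell and the picture viewer there is one more tool, called after "Emit:" as name(argument=value, ...), one argument or row to a line, values as JSON. drive_tool: Moves the arm, as the interface text tells. Its arguments: {"type":"object","properties":{"steps":{"type":"array"},"force":{"type":"number"}},"required":["steps"]}

```bash
mkdir -p pics
cat > h.py <<'E'
import numpy as np, cv2
from station import ctrl
def snap(n,f):
    im=ctrl.get_image(n); cv2.imwrite(f'pics/{f}.png',im['color'][:,:,::-1]); np.savez(f'{f}.npz',**im); return im
def cast(im,uv,z):
    "pixels -> world points on plane z"
    K=np.array([[im['fx'],0,im['cx']],[0,im['fy'],im['cy']],[0,0,1.]])
    p=cv2.undistortPoints(np.array(uv,float).reshape(-1,1,2),K,np.array([float(im['k1']),0,0,0])).reshape(-1,2)
    d=np.c_[p,np.ones(len(p))]@im['R']; c=-im['R'].T@im['t']
    return c+d*((z-c[2])/d[:,2])[:,None]
E
python3 - <<'E'
from h import *
for n in ['top','scene']:
    im=snap(n,n+'0'); print(n,im['fx'],im['k1'],-im['R'].T@im['t'],im['R'].tolist())
    cv2.imwrite(f'pics/{n}0b.png',cv2.resize(im['color'][:,:,::-1],(800,600),interpolation=cv2.INTER_CUBIC))
print(ctrl.get_obs(),ctrl.grip_point_offset)
E
```

```text
top 350.78945156563566 -0.02922159367513711 [ 0.31853139 -0.03933307  0.89421124] [[-0.08354776574096771, -0.9964879097424411, 0.005622861978876011], [-0.972836674172028, 0.08033974277212717, -0.2171044244533387], [0.21589019483431707, -0.023608715942413254, -0.9761321899752875]]
scene 392.66048665309995 0.014201360234485942 [ 0.92910456 -0.42727742  1.05292101] [[0.6540791118246289, 0.7563284661663711, -0.012155934399658954], [0.6531578725147771, -0.5728160364586183, -0.49524396205083504], [-0.3815302203583282, 0.3159889865838101, -0.8686688962493488]]
{'t': 0.1, 'q': array([-1.26498212e+00,  5.33107209e-02,  1.61415409e+00, -2.73961480e-05,
        1.47598951e+00, -1.19003408e-01]), 'dq': array([ 0.00037445, -0.00175625, -0.00265504, -0.00201906, -0.00156099,
        0.00175845]), 'effort': array([ 1.10482510e-03, -3.94901276e+01, -3.71363640e+01, -1.10300027e-04,
        3.92169823e-03, -1.03636012e-05]), 'tool_pos': array([ 0.25741814, -0.56891183,  0.23017518]), 'tool_rot': array([-3.06917802e+00, -6.61909215e-01,  3.15211899e-04]), 'contact_force': array([0.30285115, 0.29456848, 0.23515288]), 'wrist_torque': array([-0.04564611,  0.02212687,  0.07295198]), 'grip_force': 0.0, 'opening': 0.08530625217233843} 0.0187
```

View pics/top0b.png

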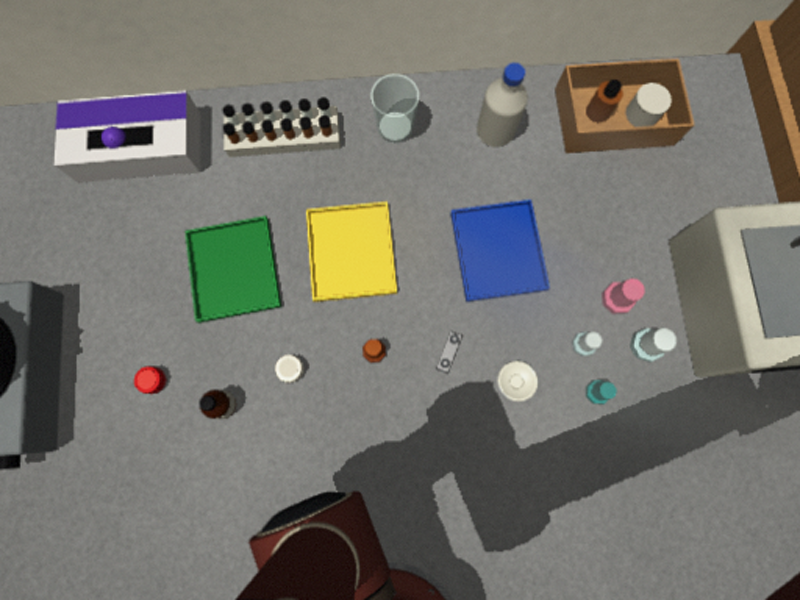

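View pics/scene0b.png

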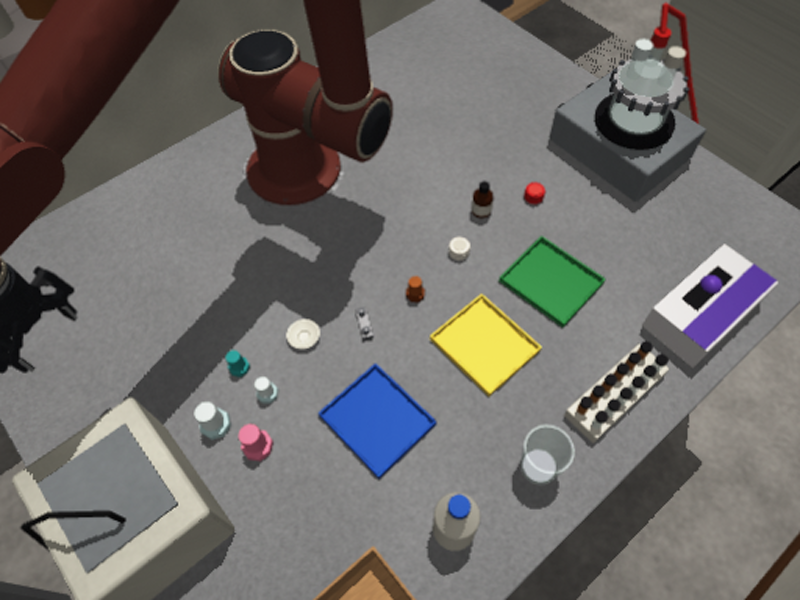

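Top view (800x600): the trays are green (233,268), yellow (352,250) and blue (500,250). The parts are red cap (150,379), white cap (289,368), amber stopper (374,350), clamp (449,352) and small clear stopper (588,342). To leave alone: bottle (215,404), dish (517,381), the larger clear stopper (655,343), pink (624,295) and turquoise (601,391).

```bash
cat >> h.py <<'E'
def cloud(im):
    v,u=np.mgrid[:384,:512]; uv=np.c_[u.ravel(),v.ravel()]
    K=np.array([[im['fx'],0,im['cx']],[0,im['fy'],im['cy']],[0,0,1.]])
    p=cv2.undistortPoints(uv.astype(float).reshape(-1,1,2),K,np.array([float(im['k1']),0,0,0])).reshape(-1,2)
    X=(np.c_[p,np.ones(len(p))]*im['depth'].ravel()[:,None]-im['t'])@im['R']
    return X.reshape(384,512,3)
E
python3 - <<'E'
from h import *
import sys
seeds=dict(red=(150,379,.02),white=(289,368,.02),amber=(374,350,.042),clamp=(449,352,.009),dish=(517,381,.01),clear=(590,342,.042),big=(655,343,.042),pink=(628,290,.042),turq=(604,389,.04),bottle=(213,403,.06))
T=np.load('top0.npz');X=cloud(T)
S=np.load('scene0.npz');Y=cloud(S)
zb=[X[240:300:5,250:260,2].mean(),]; print('bench z',zb)
for n,(u,v,zt) in seeds.items():
    c=cast(T,[(u*.64,v*.64)],zt)[0]
    out=[n]
    for P in (X,Y):
        Q=P.reshape(-1,3); m=(np.hypot(*(Q-c)[:,:2].T)<.04)&(Q[:,2]>zt)
        q=Q[m]
        if len(q)<4: out.append(len(q)); continue
        r=cv2.minAreaRect((q[:,:2]*1000).astype(np.float32))
        out.append((len(q),q[:,:2].mean(0).round(4).tolist(),round(float(np.percentile(q[:,2],90)),4),[np.round(a,1).tolist() for a in r]))
    print(*out)
hsv=cv2.cvtColor(T['color'],cv2.COLOR_RGB2HSV)
for n,lo,hi in [('green',(50,120,40),(75,255,255)),('yellow',(20,120,80),(35,255,255)),('blue',(105,150,60),(125,255,255))]:
  for im in (T,S):
    h=cv2.cvtColor(im['color'],cv2.COLOR_RGB2HSV);m=cv2.inRange(h,lo,hi)
    k=max(cv2.findContours(m,0,1)[0],key=cv2.contourArea)
    w=cast(im,k.reshape(-1,2),.012)[:,:2]
    print(n,[np.round(a,1) for a in cv2.minAreaRect((w*1000).astype(np.float32))])
E
```

```text
bench z [np.float64(0.0010654428185259861)]
red (243, [0.4209, 0.3462], 0.0291, [[421.3, 346.4], [41.8, 41.5], 2.5]) (109, [0.4209, 0.346], 0.0296, [[420.2, 347.9], [40.3, 42.8], 15.4])
white (228, [0.4215, 0.1233], 0.0295, [[421.9, 123.3], [40.4, 39.6], 42.7]) (117, [0.4225, 0.1218], 0.0287, [[420.9, 123.6], [39.7, 42.4], 40.1])
amber (94, [0.4398, -0.0138], 0.0528, [[439.6, -14.4], [24.1, 23.4], 85.8]) (59, [0.4411, -0.0147], 0.0515, [[440.7, -13.6], [25.3, 25.3], 5.9])
clamp (206, [0.4279, -0.1334], 0.0243, [[428.7, -134.0], [20.3, 66.2], 63.0]) (125, [0.43, -0.1352], 0.0218, [[427.9, -134.3], [19.5, 64.8], 63.2])
dish (380, [0.3726, -0.2394], 0.0179, [[372.7, -237.5], [61.0, 60.0], 85.1]) (184, [0.3683, -0.2379], 0.017, [[369.8, -239.2], [59.8, 62.3], 2.6])
clear (105, [0.4227, -0.3545], 0.0532, [[422.6, -355.2], [25.8, 25.2], 45.1]) (70, [0.422, -0.359], 0.0518, [[422.0, -359.5], [23.4, 23.9], 44.0])
big (255, [0.4108, -0.4552], 0.0715, [[410.7, -458.1], [35.1, 35.3], 85.3]) (200, [0.4144, -0.4615], 0.0703, [[411.7, -461.8], [36.4, 34.6], 54.6])
pink (226, [0.4915, -0.4206], 0.0713, [[492.4, -423.2], [33.7, 35.5], 12.1]) (200, [0.496, -0.4274], 0.07, [[492.9, -428.0], [35.3, 35.9], 23.6])
turq (112, [0.3436, -0.3647], 0.0527, [[343.6, -365.4], [24.8, 25.0], 46.2]) (75, [0.3437, -0.3697], 0.0517, [[342.4, -369.3], [23.8, 25.1], 10.4])
bottle (159, [0.3723, 0.2313], 0.0868, [[373.9, 230.8], [31.2, 28.9], 6.3]) (81, [0.3744, 0.2324], 0.0866, [[374.3, 232.4], [30.9, 26.9], 31.9])
green [array([597.5, 213.4]), array([161.3, 141.4]), np.float64(6.3)]
green [array([596.9, 210.7]), array([159.7, 145.8]), np.float64(6.6)]
yellow [array([612.2,  13.5]), array([164.1, 141.5]), np.float64(1.1)]
yellow [array([610.7,  11.6]), array([163.9, 146.5]), np.float64(1.1)]
blue [array([ 593.9, -237.1]), array([159.7, 139.9]), np.float64(3.7)]
blue [array([ 592.1, -237.5]), array([161.7, 140.5]), np.float64(3.5)]
```

```bash
cat > goal.py <<'E'
import sys
from h import *
from scipy.spatial.transform import Rotation
x,y,z=map(float,sys.argv[1:4]); o=ctrl.get_obs(); R=Rotation.from_rotvec(o['tool_rot']).as_matrix()
d=np.array([x,y,z])-o['tool_pos']; u=R.T@d/.04
print('units tool xyz',u.round(2),'rows',np.abs(u).max().round(1),'| lateral only',(R.T@np.r_[d[:2],0]/.04).round(2),'ydir',np.degrees(np.arctan2(R[1,1],R[0,1])).round(2),'tilt',R[:,2].round(3))
E
python3 goal.py .4223 -.357 .1; grep -c . h.py
```

```text
units tool xyz [ 5.94 -3.12  3.26] rows 5.9 | lateral only [ 5.94 -3.13  0.01] ydir -65.66 tilt [-0.001  0.002 -1.   ]
16
```

Emit:
drive_tool(
  steps=[
    {"translation": [0.74, -0.39, 0.4], "angular": [0, 0, 0], "gripper": 0.65},
    {"translation": [0.74, -0.39, 0.4], "angular": [0, 0, 0], "gripper": 0.65},
    {"translation": [0.74, -0.39, 0.4], "angular": [0, 0, 0], "gripper": 0.65},
    {"translation": [0.74, -0.39, 0.4], "angular": [0, 0, 0], "gripper": 0.65},
    {"translation": [0.74, -0.39, 0.4], "angular": [0, 0, 0], "gripper": 0.65},
    {"translation": [0.74, -0.39, 0.4], "angular": [0, 0, 0], "gripper": 0.65},
    {"translation": [0.74, -0.39, 0.4], "angular": [0, 0, 0], "gripper": 0.65},
    {"translation": [0.74, -0.39, 0.4], "angular": [0, 0, 0], "gripper": 0.65},
  ],
  force=40,
)

```text
t: 1.1
tool_pos: [0.4222, -0.3569, 0.1023]
tool_rot: [-3.07, -0.662, 0.001]
contact_force: [-0.2, -0.8, 0.1]
opening: 0.0557
grip_force: 0.0
```

```bash
python3 goal.py .4223 -.357 .017
python3 - <<'E'
from h import *
im=snap('wrist','w1'); print(ctrl.get_obs()['opening'],-im['R'].T@im['t'])
X=cloud(im).reshape(-1,3); m=(X[:,2]>.042)&(X[:,2]<.06)&(np.hypot(X[:,0]-.4223,X[:,1]+.357)<.03)
print(m.sum(),cv2.minAreaRect((X[m,:2]*1000).astype(np.float32)))
E
```

```text
units tool xyz [0.   0.   2.13] rows 2.1 | lateral only [ 0.  0. -0.] ydir -65.67 tilt [-0.     0.001 -1.   ]
0.05525878865098525 [ 0.49411018 -0.3228076   0.24531174]
917 ((421.92999267578125, -355.58856201171875), (25.315818786621094, 25.611316680908203), 87.65654754638672)
```

Emit:
drive_tool(
  steps=[
    {"translation": [0, 0, 0.55], "angular": [0, 0, 0], "gripper": 0.65},
    {"translation": [0, -0.02, 0.55], "angular": [0, 0, 0], "gripper": 0.65},
    {"translation": [0, 0, 0.55], "angular": [0, 0, 0], "gripper": 0.65},
    {"translation": [0, 0, 0.48], "angular": [0, 0, 0], "gripper": 0.65},
    {"translation": [0, 0, 0], "angular": [0, 0, 0], "gripper": 0.65},
    {"translation": [0, 0, 0], "angular": [0, 0, 0], "gripper": 0.2},
    {"translation": [0, 0, 0], "angular": [0, 0, 0], "gripper": 0.2},
    {"translation": [0, 0, 0], "angular": [0, 0, 0], "gripper": 0.2},
  ],
)

```text
t: 2.15
tool_pos: [0.4224, -0.3583, 0.0195]
tool_rot: [3.069, 0.662, 0.002]
contact_force: [-0.1, -0.2, 3.6]
opening: 0.0265
grip_force: 39.7
```

Emit:
drive_tool(
  steps=[
    {"translation": [0, 0, 0], "angular": [0, 0, 0], "gripper": 0.0},
    {"translation": [0, 0, 0], "angular": [0, 0, 0], "gripper": 0.0},
    {"translation": [0, 0, 0], "angular": [0, 0, 0], "gripper": 0.0},
  ],
)

```text
t: 2.52
tool_pos: [0.4224, -0.3584, 0.0195]
tool_rot: [3.069, 0.662, 0.002]
contact_force: [0.5, -0.1, 6.5]
opening: 0.0268
grip_force: 40.0
```

```bash
python3 goal.py .570 -.262 .1
```

```text
units tool xyz [ 4.36 -0.67 -2.01] rows 4.4 | lateral only [ 4.36 -0.67  0.  ] ydir -65.66 tilt [ 0.002 -0.002 -1.   ]
```

Emit:
drive_tool(
  steps=[
    {"translation": [0, 0, -0.4], "angular": [0, 0, 0], "gripper": 0.0},
    {"translation": [0, 0, -0.7], "angular": [0, 0, 0], "gripper": 0.0},
    {"translation": [0, 0, -0.7], "angular": [0, 0, 0], "gripper": 0.0},
    {"translation": [0.7, -0.1, -0.3], "angular": [0, 0, 0], "gripper": 0.0},
    {"translation": [0.9, -0.14, 0], "angular": [0, 0, 0], "gripper": 0.0},
    {"translation": [0.9, -0.14, 0], "angular": [0, 0, 0], "gripper": 0.0},
    {"translation": [0.9, -0.14, 0], "angular": [0, 0, 0], "gripper": 0.0},
    {"translation": [0.9, -0.14, 0], "angular": [0, 0, 0], "gripper": 0.0},
  ],
)

```text
t: 3.52
tool_pos: [0.568, -0.2615, 0.1024]
tool_rot: [-3.071, -0.662, 0.001]
contact_force: [0.2, 0.0, -0.1]
opening: 0.0267
grip_force: 39.6
```

```bash
python3 goal.py .570 -.262 .024; python3 -c "
from h import *
im=snap('scene','s1')
cv2.imwrite('pics/s1b.png',cv2.resize(im['color'][180:320,100:300,::-1],(800,560)))"
```

```text
units tool xyz [0.04 0.03 1.96] rows 2.0 | lateral only [ 0.04  0.03 -0.  ] ydir -65.66 tilt [-0.  0. -1.]
```

View pics/s1b.png

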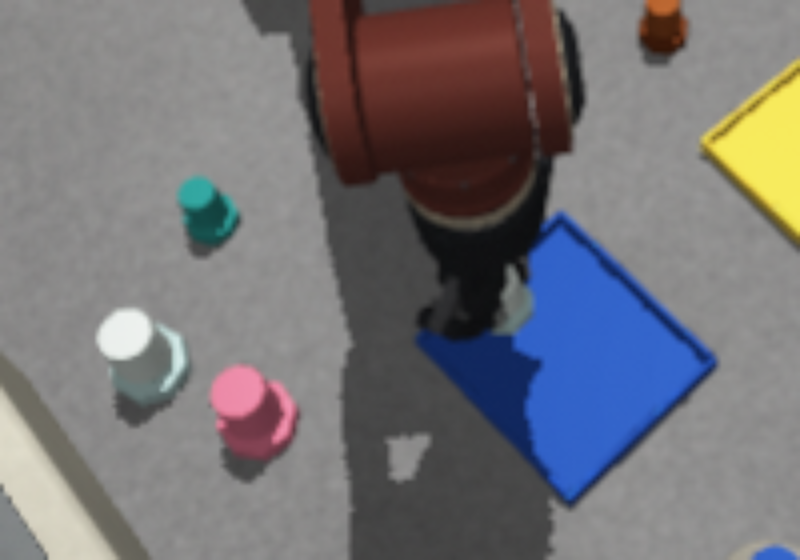

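The small stopper is held, with its pale head at crop (510,300), over the blue tray, and its neighbours haven't moved.

Emit:
drive_tool(
  steps=[
    {"translation": [0.04, 0.03, 0.6], "angular": [0, 0, 0], "gripper": 0.0},
    {"translation": [0, 0, 0.6], "angular": [0, 0, 0], "gripper": 0.0},
    {"translation": [0, 0, 0.5], "angular": [0, 0, 0], "gripper": 0.0},
    {"translation": [0, 0, 0.2], "angular": [0, 0, 0], "gripper": 0.0},
    {"translation": [0, 0, 0.05], "angular": [0, 0, 0], "gripper": 0.0},
    {"translation": [0, 0, 0.0], "angular": [0, 0, 0], "gripper": 0.0},
    {"translation": [0, 0, 0.0], "angular": [0, 0, 0], "gripper": 0.0},
  ],
)

```text
t: 4.45
tool_pos: [0.57, -0.2633, 0.0252]
tool_rot: [3.07, 0.662, 0.002]
contact_force: [-0.4, 0.5, -0.8]
opening: 0.0267
grip_force: 39.6
```

Emit:
drive_tool(
  steps=[
    {"translation": [0, 0, 0.04], "angular": [0, 0, 0], "gripper": 0.0},
    {"translation": [0, 0, 0], "angular": [0, 0, 0], "gripper": 0.0},
    {"translation": [0, 0, 0], "angular": [0, 0, 0], "gripper": 0.0},
  ],
)

```text
t: 4.82
tool_pos: [0.57, -0.2633, 0.0235]
tool_rot: [3.07, 0.662, 0.002]
contact_force: [-0.4, -0.1, 5.2]
opening: 0.0269
grip_force: 40.2
```

Emit:
drive_tool(
  steps=[
    {"translation": [0, 0, 0], "angular": [0, 0, 0], "gripper": 0.6},
    {"translation": [0, 0, 0], "angular": [0, 0, 0], "gripper": 0.6},
    {"translation": [0, 0, 0], "angular": [0, 0, 0], "gripper": 0.6},
    {"translation": [0, 0, -0.4], "angular": [0, 0, 0], "gripper": 0.6},
    {"translation": [0, 0, -0.7], "angular": [0, 0, 0], "gripper": 0.6},
    {"translation": [0, 0, -0.8], "angular": [0, 0, 0], "gripper": 0.6},
  ],
)

```text
t: 5.58
tool_pos: [0.5693, -0.2629, 0.1]
tool_rot: [-3.071, -0.662, 0.0]
contact_force: [-0.4, 0.5, 0.8]
opening: 0.051
grip_force: 0.0
```

```bash
python3 goal.py .440 -.014 .1
```

```text
units tool xyz [-0.38 -7.   -0.  ] rows 7.0 | lateral only [-0.38 -7.    0.  ] ydir -65.66 tilt [-0.  0. -1.]
```

Emit:
drive_tool(
  steps=[
    {"translation": [-0.05, -0.9, 0], "angular": [0, 0, 0], "gripper": 0.65},
    {"translation": [-0.05, -0.9, 0], "angular": [0, 0, 0], "gripper": 0.65},
    {"translation": [-0.05, -0.9, 0], "angular": [0, 0, 0], "gripper": 0.65},
    {"translation": [-0.05, -0.9, 0], "angular": [0, 0, 0], "gripper": 0.65},
    {"translation": [-0.05, -0.9, 0], "angular": [0, 0, 0], "gripper": 0.65},
    {"translation": [-0.05, -0.9, 0], "angular": [0, 0, 0], "gripper": 0.65},
    {"translation": [-0.05, -0.9, 0], "angular": [0, 0, 0], "gripper": 0.65},
    {"translation": [-0.03, -0.7, 0], "angular": [0, 0, 0], "gripper": 0.65},
  ],
)

```text
t: 6.58
tool_pos: [0.4398, -0.013, 0.0997]
tool_rot: [3.07, 0.663, 0.003]
contact_force: [-0.1, -0.1, 0.4]
opening: 0.0556
grip_force: 0.0
```

```bash
python3 goal.py .440 -.014 .019
python3 - <<'E'
from h import *
im=snap('top','t2')
X=cloud(im).reshape(-1,3); m=(X[:,2]>.044)&(X[:,2]<.065)&(np.hypot(X[:,0]-.57,X[:,1]+.263)<.04)
print(m.sum(),cv2.minAreaRect((X[m,:2]*1000).astype(np.float32)),X[m,2].max())
E
```

```text
units tool xyz [-0.01  0.02  2.02] rows 2.0 | lateral only [-0.01  0.02  0.  ] ydir -65.64 tilt [ 0.002 -0.    -1.   ]
97 ((567.8005981445312, -263.22998046875), (24.53607940673828, 24.15757942199707), 38.985992431640625) 0.05842474177918951
```

Emit:
drive_tool(
  steps=[
    {"translation": [0, 0.02, 0.55], "angular": [0, 0, 0], "gripper": 0.65},
    {"translation": [0, 0, 0.55], "angular": [0, 0, 0], "gripper": 0.65},
    {"translation": [0, 0, 0.55], "angular": [0, 0, 0], "gripper": 0.65},
    {"translation": [0, 0, 0.4], "angular": [0, 0, 0], "gripper": 0.65},
    {"translation": [0, 0, 0], "angular": [0, 0, 0], "gripper": 0.65},
    {"translation": [0, 0, 0], "angular": [0, 0, 0], "gripper": 0.0},
    {"translation": [0, 0, 0], "angular": [0, 0, 0], "gripper": 0.0},
    {"translation": [0, 0, 0], "angular": [0, 0, 0], "gripper": 0.0},
  ],
)

```text
t: 7.62
tool_pos: [0.4417, -0.015, 0.0179]
tool_rot: [3.07, 0.662, 0.004]
contact_force: [-0.8, -0.8, 5.7]
opening: 0.0265
grip_force: 39.9
```

Emit:
drive_tool(
  steps=[
    {"translation": [0, 0, 0], "angular": [0, 0, 0], "gripper": 0.0},
    {"translation": [0, 0, 0], "angular": [0, 0, 0], "gripper": 0.0},
    {"translation": [0, 0, 0], "angular": [0, 0, 0], "gripper": 0.0},
  ],
)

```text
t: 8.0
tool_pos: [0.4417, -0.015, 0.0179]
tool_rot: [3.07, 0.662, 0.004]
contact_force: [-0.4, -0.8, 6.4]
opening: 0.0268
grip_force: 39.9
```

```bash
python3 goal.py .618 -.205 .1
```

```text
units tool xyz [ 2.06  6.15 -2.04] rows 6.1 | lateral only [2.06 6.14 0.01] ydir -65.66 tilt [ 0.002 -0.001 -1.   ]
```

Emit:
drive_tool(
  steps=[
    {"translation": [0, 0, -0.4], "angular": [0, 0, 0], "gripper": 0.0},
    {"translation": [0, 0, -0.7], "angular": [0, 0, 0], "gripper": 0.0},
    {"translation": [0, 0, -0.7], "angular": [0, 0, 0], "gripper": 0.0},
    {"translation": [0.2, 0.6, -0.3], "angular": [0, 0, 0], "gripper": 0.0},
    {"translation": [0.3, 0.9, 0], "angular": [0, 0, 0], "gripper": 0.0},
    {"translation": [0.3, 0.9, 0], "angular": [0, 0, 0], "gripper": 0.0},
    {"translation": [0.3, 0.9, 0], "angular": [0, 0, 0], "gripper": 0.0},
    {"translation": [0.3, 0.9, 0], "angular": [0, 0, 0], "gripper": 0.0},
  ],
)

```text
t: 9.0
tool_pos: [0.5614, -0.1457, 0.1011]
tool_rot: [3.071, 0.662, 0.0]
contact_force: [-0.3, 0.5, -1.1]
opening: 0.0268
grip_force: 39.7
```

Emit:
drive_tool(
  steps=[
    {"translation": [0.3, 0.9, 0], "angular": [0, 0, 0], "gripper": 0.0},
    {"translation": [0.3, 0.9, 0], "angular": [0, 0, 0], "gripper": 0.0},
    {"translation": [0.06, 0.14, 0], "angular": [0, 0, 0], "gripper": 0.0},
    {"translation": [0, 0, 0], "angular": [0, 0, 0], "gripper": 0.0},
  ],
)

```text
t: 9.5
tool_pos: [0.6164, -0.2043, 0.1006]
tool_rot: [-3.07, -0.662, 0.001]
contact_force: [-0.7, -0.3, -0.4]
opening: 0.0267
grip_force: 39.8
```

```bash
python3 goal.py .618 -.205 .0225
```

```text
units tool xyz [0.03 0.03 1.95] rows 2.0 | lateral only [ 0.03  0.03 -0.  ] ydir -65.67 tilt [-0.001  0.001 -1.   ]
```

Emit:
drive_tool(
  steps=[
    {"translation": [0, 0, 0.6], "angular": [0, 0, 0], "gripper": 0.0},
    {"translation": [0, 0, 0.6], "angular": [0, 0, 0], "gripper": 0.0},
    {"translation": [0, 0, 0.5], "angular": [0, 0, 0], "gripper": 0.0},
    {"translation": [0, 0, 0.2], "angular": [0, 0, 0], "gripper": 0.0},
    {"translation": [0, 0, 0.04], "angular": [0, 0, 0], "gripper": 0.0},
    {"translation": [0, 0, 0.02], "angular": [0, 0, 0], "gripper": 0.0},
    {"translation": [0, 0, 0], "angular": [0, 0, 0], "gripper": 0.0},
  ],
)

```text
t: 10.38
tool_pos: [0.6174, -0.2049, 0.0231]
tool_rot: [3.07, 0.662, 0.002]
contact_force: [-0.5, -0.8, -0.9]
opening: 0.0268
grip_force: 39.8
```

Emit:
drive_tool(
  steps=[
    {"translation": [0, 0, 0.04], "angular": [0, 0, 0], "gripper": 0.0},
    {"translation": [0, 0, 0], "angular": [0, 0, 0], "gripper": 0.0},
    {"translation": [0, 0, 0], "angular": [0, 0, 0], "gripper": 0.0},
  ],
)

```text
t: 10.75
tool_pos: [0.6175, -0.205, 0.022]
tool_rot: [3.07, 0.662, 0.002]
contact_force: [-2.0, 0.9, 4.9]
opening: 0.0267
grip_force: 40.3
```

Emit:
drive_tool(
  steps=[
    {"translation": [0, 0, 0], "angular": [0, 0, 0], "gripper": 0.6},
    {"translation": [0, 0, 0], "angular": [0, 0, 0], "gripper": 0.6},
    {"translation": [0, 0, 0], "angular": [0, 0, 0], "gripper": 0.6},
    {"translation": [0, 0, -0.4], "angular": [0, 0, 0], "gripper": 0.6},
    {"translation": [0, 0, -0.7], "angular": [0, 0, 0], "gripper": 0.6},
    {"translation": [0, 0, -0.8], "angular": [0, 0, 0], "gripper": 0.6},
  ],
)

```text
t: 11.5
tool_pos: [0.6167, -0.2045, 0.0979]
tool_rot: [-3.071, -0.662, 0.0]
contact_force: [-0.4, -0.1, -0.1]
opening: 0.0511
grip_force: 0.0
```

```bash
python3 goal.py .4218 .1235 .1
```

```text
units tool xyz [-1.06 -9.48 -0.05] rows 9.5 | lateral only [-1.06 -9.48  0.  ] ydir -65.66 tilt [-0.  0. -1.]
```

Emit:
drive_tool(
  steps=[
    {"translation": [-0.1, -0.9, 0], "angular": [0, 0, 0], "gripper": 0.6},
    {"translation": [-0.1, -0.9, 0], "angular": [0, 0, 0], "gripper": 0.6},
    {"translation": [-0.1, -0.9, 0], "angular": [0, 0, 0], "gripper": 0.85},
    {"translation": [-0.1, -0.9, 0], "angular": [0, 0, 0], "gripper": 0.85},
    {"translation": [-0.1, -0.9, 0], "angular": [0, 0, 0], "gripper": 0.85},
    {"translation": [-0.1, -0.9, 0], "angular": [0, 0, 0], "gripper": 0.85},
    {"translation": [-0.1, -0.9, 0], "angular": [0, 0, 0], "gripper": 0.85},
    {"translation": [-0.1, -0.9, 0], "angular": [0, 0, 0], "gripper": 0.85},
  ],
)

```text
t: 12.5
tool_pos: [0.4688, 0.0455, 0.0978]
tool_rot: [3.071, 0.662, 0.003]
contact_force: [0.2, -0.0, 0.7]
opening: 0.0731
grip_force: 0.0
```

Emit:
drive_tool(
  steps=[
    {"translation": [-0.13, -0.9, 0], "angular": [0, 0, 0], "gripper": 0.85},
    {"translation": [-0.13, -0.9, 0], "angular": [0, 0, 0], "gripper": 0.85},
    {"translation": [0, -0.48, 0], "angular": [0, 0, 0], "gripper": 0.85},
    {"translation": [0, 0, 0], "angular": [0, 0, 0], "gripper": 0.85},
  ],
)

```text
t: 13.0
tool_pos: [0.4218, 0.1243, 0.0976]
tool_rot: [3.07, 0.666, 0.003]
contact_force: [-0.3, -0.3, -0.1]
opening: 0.0729
grip_force: 0.0
```

```bash
python3 goal.py .4218 .1235 .006
```

```text
units tool xyz [-0.01  0.02  2.29] rows 2.3 | lateral only [-0.01  0.02 -0.  ] ydir -65.53 tilt [ 0.002  0.    -1.   ]
```

Emit:
drive_tool(
  steps=[
    {"translation": [0, 0.02, 0.6], "angular": [0, 0, 0], "gripper": 0.85},
    {"translation": [0, 0, 0.6], "angular": [0, 0, 0], "gripper": 0.85},
    {"translation": [0, 0, 0.6], "angular": [0, 0, 0], "gripper": 0.85},
    {"translation": [0, 0, 0.5], "angular": [0, 0, 0], "gripper": 0.85},
    {"translation": [0, 0, 0], "angular": [0, 0, 0], "gripper": 0.85},
    {"translation": [0, 0, 0], "angular": [0, 0, 0], "gripper": 0.3},
    {"translation": [0, 0, 0], "angular": [0, 0, 0], "gripper": 0.3},
    {"translation": [0, 0, 0], "angular": [0, 0, 0], "gripper": 0.3},
  ],
  force=25,
)

```text
t: 14.0
tool_pos: [0.4236, 0.1227, 0.0061]
tool_rot: [3.07, 0.662, 0.005]
contact_force: [0.1, -0.8, 4.3]
opening: 0.0409
grip_force: 25.7
```

Emit:
drive_tool(
  steps=[
    {"translation": [0, 0, 0], "angular": [0, 0, 0], "gripper": 0.2},
    {"translation": [0, 0, 0], "angular": [0, 0, 0], "gripper": 0.2},
    {"translation": [0, 0, 0], "angular": [0, 0, 0], "gripper": 0.2},
  ],
)

```text
t: 14.38
tool_pos: [0.4236, 0.1227, 0.0061]
tool_rot: [3.07, 0.662, 0.004]
contact_force: [-0.1, -0.7, 5.5]
opening: 0.041
grip_force: 25.7
```

```bash
python3 goal.py .575 .0125 .1
```

```text
units tool xyz [ 2.32  4.07 -2.34] rows 4.1 | lateral only [2.31 4.07 0.01] ydir -65.65 tilt [ 0.003 -0.    -1.   ]
```

Emit:
drive_tool(
  steps=[
    {"translation": [0, 0, -0.4], "angular": [0, 0, 0], "gripper": 0.2},
    {"translation": [0, 0, -0.7], "angular": [0, 0, 0], "gripper": 0.2},
    {"translation": [0, 0, -0.7], "angular": [0, 0, 0], "gripper": 0.2},
    {"translation": [0.3, 0.5, -0.4], "angular": [0, 0, 0], "gripper": 0.2},
    {"translation": [0.5, 0.9, 0], "angular": [0, 0, 0], "gripper": 0.2},
    {"translation": [0.5, 0.9, 0], "angular": [0, 0, 0], "gripper": 0.2},
    {"translation": [0.5, 0.9, 0], "angular": [0, 0, 0], "gripper": 0.2},
    {"translation": [0.5, 0.87, 0], "angular": [0, 0, 0], "gripper": 0.2},
  ],
)

```text
t: 15.38
tool_pos: [0.574, 0.0115, 0.0933]
tool_rot: [-3.071, -0.662, -0.001]
contact_force: [0.5, 1.1, -0.4]
opening: 0.0408
grip_force: 25.5
```

```bash
python3 goal.py .575 .0125 .010
```

```text
units tool xyz [ 0.03 -0.01  2.08] rows 2.1 | lateral only [ 0.03 -0.01  0.  ] ydir -65.66 tilt [ 0.  0. -1.]
```

Emit:
drive_tool(
  steps=[
    {"translation": [0, 0, 0.6], "angular": [0, 0, 0], "gripper": 0.2},
    {"translation": [0, 0, 0.6], "angular": [0, 0, 0], "gripper": 0.2},
    {"translation": [0, 0, 0.6], "angular": [0, 0, 0], "gripper": 0.2},
    {"translation": [0, 0, 0.2], "angular": [0, 0, 0], "gripper": 0.2},
    {"translation": [0, 0, 0.08], "angular": [0, 0, 0], "gripper": 0.2},
    {"translation": [0, 0, 0], "angular": [0, 0, 0], "gripper": 0.2},
    {"translation": [0, 0, 0], "angular": [0, 0, 0], "gripper": 0.2},
  ],
)

```text
t: 16.25
tool_pos: [0.574, 0.0123, 0.0105]
tool_rot: [3.07, 0.662, 0.003]
contact_force: [0.1, -0.6, -0.1]
opening: 0.0409
grip_force: 25.5
```

Emit:
drive_tool(
  steps=[
    {"translation": [0, 0, 0.03], "angular": [0, 0, 0], "gripper": 0.2},
    {"translation": [0, 0, 0], "angular": [0, 0, 0], "gripper": 0.2},
    {"translation": [0, 0, 0], "angular": [0, 0, 0], "gripper": 0.6},
    {"translation": [0, 0, 0], "angular": [0, 0, 0], "gripper": 0.65},
    {"translation": [0, 0, 0], "angular": [0, 0, 0], "gripper": 0.65},
    {"translation": [0, 0, -0.4], "angular": [0, 0, 0], "gripper": 0.65},
    {"translation": [0, 0, -0.8], "angular": [0, 0, 0], "gripper": 0.65},
    {"translation": [0, 0, -0.9], "angular": [0, 0, 0], "gripper": 0.65},
  ],
)

```text
t: 17.25
tool_pos: [0.5729, 0.0123, 0.0935]
tool_rot: [-3.071, -0.662, 0.0]
contact_force: [1.3, 0.6, 1.0]
opening: 0.0556
grip_force: 0.0
```

```bash
python3 goal.py .4208 .347 .1
python3 - <<'E'
from h import *
im=snap('top','t3')
X=cloud(im).reshape(-1,3)
for n,x,y,z in [('white',.574,.012,.025),('amber',.618,-.205,.045),('clear',.57,-.263,.045)]:
    m=(X[:,2]>z)&(X[:,2]<z+.016)&(np.hypot(X[:,0]-x,X[:,1]-y)<.035)
    print(n,m.sum(),cv2.minAreaRect((X[m,:2]*1000).astype(np.float32)))
cv2.imwrite('pics/t3b.png',cv2.resize(im['color'][:,:,::-1],(800,600)))
E
```

```text
units tool xyz [-0.02 -9.19 -0.16] rows 9.2 | lateral only [-0.02 -9.19  0.  ] ydir -65.66 tilt [-0.  0. -1.]
white 0 ((0.0, 0.0), (0.0, 0.0), 0.0)
amber 92 ((615.5869140625, -205.53140258789062), (25.03082847595215, 25.588367462158203), 82.26438903808594)
clear 95 ((568.4365844726562, -263.6835632324219), (25.304851531982422, 23.834381103515625), 88.52764129638672)
```

View pics/t3b.png

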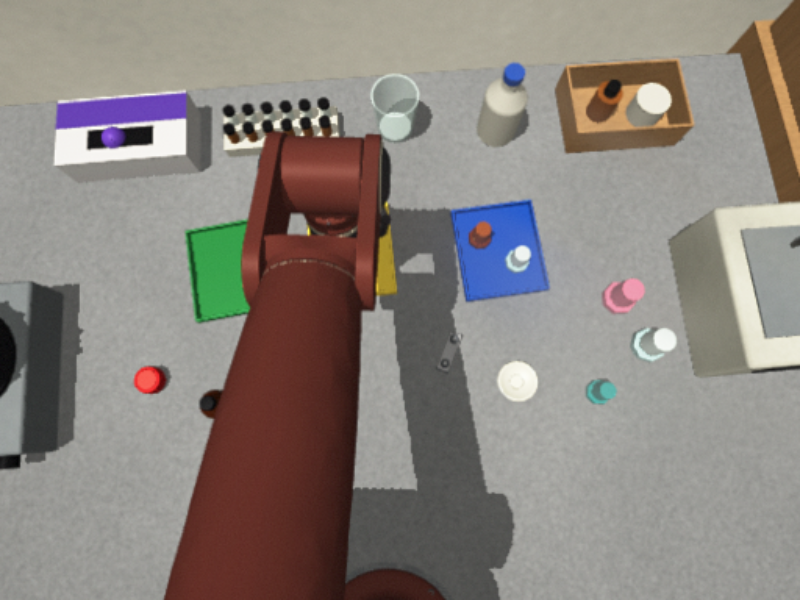

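The view shows both stoppers standing in the blue tray at (482,235) and (519,260). The white cap is hidden behind the wrist, so I'll check it after moving on to the red cap at (150,379).

Emit:
drive_tool(
  steps=[
    {"translation": [0, -0.9, -0.1], "angular": [0, 0, 0], "gripper": 0.65},
    {"translation": [0, -0.9, -0.06], "angular": [0, 0, 0], "gripper": 0.65},
    {"translation": [0, -0.9, 0], "angular": [0, 0, 0], "gripper": 0.85},
    {"translation": [0, -0.9, 0], "angular": [0, 0, 0], "gripper": 0.85},
    {"translation": [0, -0.9, 0], "angular": [0, 0, 0], "gripper": 0.85},
    {"translation": [0, -0.9, 0], "angular": [0, 0, 0], "gripper": 0.85},
    {"translation": [0, -0.9, 0], "angular": [0, 0, 0], "gripper": 0.85},
    {"translation": [0, -0.9, 0], "angular": [0, 0, 0], "gripper": 0.85},
  ],
)

```text
t: 18.3
tool_pos: [0.4542, 0.2759, 0.0997]
tool_rot: [-3.071, -0.662, -0.003]
contact_force: [0.8, 0.3, 0.3]
opening: 0.0728
grip_force: 0.0
```

Emit:
drive_tool(
  steps=[
    {"translation": [-0.02, -0.9, 0], "angular": [0, 0, 0], "gripper": 0.85},
    {"translation": [0, -0.9, 0], "angular": [0, 0, 0], "gripper": 0.85},
    {"translation": [0, -0.19, 0], "angular": [0, 0, 0], "gripper": 0.85},
    {"translation": [0, 0, 0], "angular": [0, 0, 0], "gripper": 0.85},
  ],
)

```text
t: 18.8
tool_pos: [0.421, 0.347, 0.0991]
tool_rot: [3.071, 0.664, 0.001]
contact_force: [-0.5, -0.5, 0.0]
opening: 0.0728
grip_force: 0.0
```

```bash
python3 goal.py .4208 .347 .006
python3 - <<'E'
from h import *
im=snap('top','t4')
X=cloud(im).reshape(-1,3)
for n,x,y,z in [('white',.574,.012,.025)]:
    m=(X[:,2]>z)&(X[:,2]<z+.016)&(np.hypot(X[:,0]-x,X[:,1]-y)<.035)
    print(n,m.sum(),cv2.minAreaRect((X[m,:2]*1000).astype(np.float32)),X[m,2].mean(),X[m,2].std())
E
```

```text
units tool xyz [-0.01 -0.    2.33] rows 2.3 | lateral only [-0. -0. -0.] ydir -65.61 tilt [ 0.001 -0.    -1.   ]
white 208 ((572.427734375, 9.970885276794434), (41.0018424987793, 39.01264190673828), 85.8090591430664) 0.031351070653079884 0.0018906568501581822
```

White cap stands flat in the yellow tray.

Emit:
drive_tool(
  steps=[
    {"translation": [0, 0, 0.6], "angular": [0, 0, 0], "gripper": 0.85},
    {"translation": [0, 0, 0.6], "angular": [0, 0, 0], "gripper": 0.85},
    {"translation": [0, 0, 0.6], "angular": [0, 0, 0], "gripper": 0.85},
    {"translation": [0, 0, 0.52], "angular": [0, 0, 0], "gripper": 0.85},
    {"translation": [0, 0, 0], "angular": [0, 0, 0], "gripper": 0.85},
    {"translation": [0, 0, 0], "angular": [0, 0, 0], "gripper": 0.2},
    {"translation": [0, 0, 0], "angular": [0, 0, 0], "gripper": 0.2},
    {"translation": [0, 0, 0], "angular": [0, 0, 0], "gripper": 0.2},
  ],
)

```text
t: 19.85
tool_pos: [0.422, 0.3474, 0.0073]
tool_rot: [-3.07, -0.662, -0.004]
contact_force: [-0.5, -1.3, 4.1]
opening: 0.0413
grip_force: 25.7
```

Emit:
drive_tool(
  steps=[
    {"translation": [0, 0, 0], "angular": [0, 0, 0], "gripper": 0.2},
    {"translation": [0, 0, 0], "angular": [0, 0, 0], "gripper": 0.2},
    {"translation": [0, 0, 0], "angular": [0, 0, 0], "gripper": 0.2},
  ],
)

```text
t: 20.23
tool_pos: [0.4221, 0.3474, 0.0073]
tool_rot: [-3.071, -0.662, -0.004]
contact_force: [0.2, -1.6, 5.5]
opening: 0.0406
grip_force: 25.9
```

```bash
python3 goal.py .648 .0125 .1
```

```text
units tool xyz [ 1.7   9.96 -2.31] rows 10.0 | lateral only [1.69 9.96 0.01] ydir -65.65 tilt [ 0.003  0.001 -1.   ]
```

Emit:
drive_tool(
  steps=[
    {"translation": [0, 0, -0.4], "angular": [0, 0, 0], "gripper": 0.2},
    {"translation": [0, 0, -0.7], "angular": [0, 0, 0], "gripper": 0.2},
    {"translation": [0, 0, -0.7], "angular": [0, 0, 0], "gripper": 0.2},
    {"translation": [0.1, 0.56, -0.5], "angular": [0, 0, 0], "gripper": 0.2},
    {"translation": [0.15, 0.9, 0], "angular": [0, 0, 0], "gripper": 0.2},
    {"translation": [0.15, 0.9, 0], "angular": [0, 0, 0], "gripper": 0.2},
    {"translation": [0.15, 0.9, 0], "angular": [0, 0, 0], "gripper": 0.2},
    {"translation": [0.15, 0.9, 0], "angular": [0, 0, 0], "gripper": 0.2},
  ],
)

```text
t: 21.22
tool_pos: [0.5153, 0.206, 0.0984]
tool_rot: [-3.071, -0.663, -0.001]
contact_force: [0.9, -0.0, -0.5]
opening: 0.0408
grip_force: 25.4
```

Emit:
drive_tool(
  steps=[
    {"translation": [0.15, 0.9, 0], "angular": [0, 0, 0], "gripper": 0.2},
    {"translation": [0.15, 0.9, 0], "angular": [0, 0, 0], "gripper": 0.2},
    {"translation": [0.15, 0.9, 0], "angular": [0, 0, 0], "gripper": 0.2},
    {"translation": [0.15, 0.9, 0], "angular": [0, 0, 0], "gripper": 0.2},
    {"translation": [0.15, 0.9, 0], "angular": [0, 0, 0], "gripper": 0.2},
    {"translation": [0.15, 0.9, 0], "angular": [0, 0, 0], "gripper": 0.2},
    {"translation": [0.09, 0.4, 0], "angular": [0, 0, 0], "gripper": 0.2},
    {"translation": [0, 0, 0], "angular": [0, 0, 0], "gripper": 0.2},
  ],
)

```text
t: 22.22
tool_pos: [0.6468, 0.0115, 0.0979]
tool_rot: [-3.071, -0.661, 0.0]
contact_force: [0.2, -0.1, 0.1]
opening: 0.0411
grip_force: 25.5
```

```bash
python3 goal.py .648 .0125 .0115
```

```text
units tool xyz [ 0.04 -0.01  2.16] rows 2.2 | lateral only [ 0.04 -0.01  0.  ] ydir -65.72 tilt [-0.  0. -1.]
```

Emit:
drive_tool(
  steps=[
    {"translation": [0, 0, 0.6], "angular": [0, 0, 0], "gripper": 0.2},
    {"translation": [0, 0, 0.6], "angular": [0, 0, 0], "gripper": 0.2},
    {"translation": [0, 0, 0.6], "angular": [0, 0, 0], "gripper": 0.2},
    {"translation": [0, 0, 0.28], "angular": [0, 0, 0], "gripper": 0.2},
    {"translation": [0, 0, 0.08], "angular": [0, 0, 0], "gripper": 0.2},
    {"translation": [0, 0, 0], "angular": [0, 0, 0], "gripper": 0.2},
    {"translation": [0, 0, 0], "angular": [0, 0, 0], "gripper": 0.2},
  ],
)

```text
t: 23.1
tool_pos: [0.6474, 0.0118, 0.0123]
tool_rot: [3.07, 0.662, 0.003]
contact_force: [-0.0, 0.5, 0.2]
opening: 0.041
grip_force: 25.4
```

Emit:
drive_tool(
  steps=[
    {"translation": [0, 0, 0.04], "angular": [0, 0, 0], "gripper": 0.2},
    {"translation": [0, 0, 0], "angular": [0, 0, 0], "gripper": 0.2},
    {"translation": [0, 0, 0], "angular": [0, 0, 0], "gripper": 0.65},
    {"translation": [0, 0, 0], "angular": [0, 0, 0], "gripper": 0.65},
    {"translation": [0, 0, 0], "angular": [0, 0, 0], "gripper": 0.65},
    {"translation": [0, 0, -0.4], "angular": [0, 0, 0], "gripper": 0.65},
    {"translation": [0, 0, -0.8], "angular": [0, 0, 0], "gripper": 0.65},
    {"translation": [0, 0, -0.9], "angular": [0, 0, 0], "gripper": 0.65},
  ],
)

```text
t: 24.1
tool_pos: [0.6465, 0.0118, 0.0952]
tool_rot: [-3.071, -0.662, 0.0]
contact_force: [-0.4, -0.4, -0.1]
opening: 0.0556
grip_force: 0.0
```

```bash
python3 goal.py .4283 -.134 .1
```

```text
units tool xyz [-6.47  1.07 -0.12] rows 6.5 | lateral only [-6.47  1.07  0.  ] ydir -65.66 tilt [-0.  0. -1.]
```

Translate to the clamp, then turn to ydir −117°.

Emit:
drive_tool(
  steps=[
    {"translation": [-0.8, 0.13, -0.1], "angular": [0, 0, 0], "gripper": 0.6},
    {"translation": [-0.8, 0.13, 0], "angular": [0, 0, 0], "gripper": 0.6},
    {"translation": [-0.8, 0.13, 0], "angular": [0, 0, 0], "gripper": 0.6},
    {"translation": [-0.8, 0.13, 0], "angular": [0, 0, 0], "gripper": 0.6},
    {"translation": [-0.8, 0.13, 0], "angular": [0, 0, 0], "gripper": 0.6},
    {"translation": [-0.8, 0.13, 0], "angular": [0, 0, 0], "gripper": 0.6},
    {"translation": [-0.8, 0.13, 0], "angular": [0, 0, 0], "gripper": 0.6},
    {"translation": [-0.87, 0.16, 0], "angular": [0, 0, 0], "gripper": 0.6},
  ],
)

```text
t: 25.1
tool_pos: [0.4281, -0.1346, 0.099]
tool_rot: [3.07, 0.663, 0.002]
contact_force: [-0.2, 0.3, 0.2]
opening: 0.0514
grip_force: 0.0
```

Emit:
drive_tool(
  steps=[
    {"translation": [0, 0, 0], "angular": [0, 0, 0.8], "gripper": 0.6},
    {"translation": [0, 0, 0], "angular": [0, 0, 0.8], "gripper": 0.6},
    {"translation": [0, 0, 0], "angular": [0, 0, 0.8], "gripper": 0.6},
    {"translation": [0, 0, 0], "angular": [0, 0, 0.8], "gripper": 0.6},
    {"translation": [0, 0, 0], "angular": [0, 0, 0.8], "gripper": 0.6},
    {"translation": [0, 0, 0], "angular": [0, 0, 0.8], "gripper": 0.6},
    {"translation": [0, 0, 0], "angular": [0, 0, 0.8], "gripper": 0.6},
    {"translation": [0, 0, 0], "angular": [0, 0, 0.8], "gripper": 0.6},
  ],
)

```text
t: 26.1
tool_pos: [0.4289, -0.1341, 0.0989]
tool_rot: [3.054, -0.735, 0.003]
contact_force: [-0.9, -0.6, -0.7]
opening: 0.0512
grip_force: 0.0
```

```bash
python3 - <<'E'
from h import *
im=snap('wrist','w5'); X=cloud(im); 
Q=X.reshape(-1,3); m=(Q[:,2]>.009)&(Q[:,2]<.035)&(np.hypot(Q[:,0]-.4283,Q[:,1]+.134)<.042)
print(m.sum(),cv2.minAreaRect((Q[m,:2]*1000).astype(np.float32)),np.percentile(Q[m,2],[10,50,90]))
cv2.imwrite('pics/w5.png',im['color'][:,:,::-1])
E
python3 goal.py .4283 -.134 .004
```

```text
1574 ((426.46307373046875, -132.55079650878906), (20.600303649902344, 65.90129089355469), 64.02579498291016) [0.01314302 0.01451687 0.02353685]
units tool xyz [-0.02  0.    2.37] rows 2.4 | lateral only [-0.01  0.   -0.  ] ydir -117.2 tilt [ 0.002 -0.001 -1.   ]
```

View pics/w5.png

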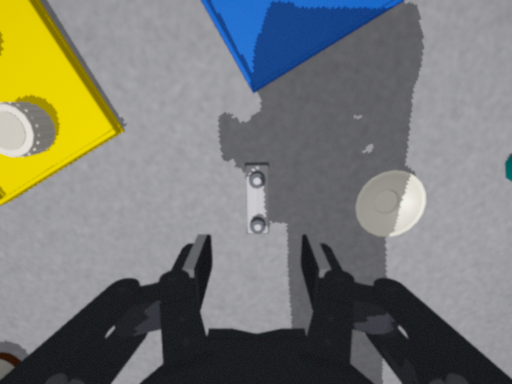

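The wrist view shows the clamp at (257,198), aligned between the fingers, with the dish (391,203) clear of them.

Emit:
drive_tool(
  steps=[
    {"translation": [-0.04, 0, 0.6], "angular": [0, 0, -0.12], "gripper": 0.6},
    {"translation": [0, 0, 0.6], "angular": [0, 0, 0], "gripper": 0.6},
    {"translation": [0, 0, 0.6], "angular": [0, 0, 0], "gripper": 0.6},
    {"translation": [0, 0, 0.55], "angular": [0, 0, 0], "gripper": 0.6},
    {"translation": [0, 0, 0], "angular": [0, 0, 0], "gripper": 0.6},
    {"translation": [0, 0, 0], "angular": [0, 0, 0], "gripper": 0.0},
    {"translation": [0, 0, 0], "angular": [0, 0, 0], "gripper": 0.0},
    {"translation": [0, 0, 0], "angular": [0, 0, 0], "gripper": 0.0},
  ],
  force=50,
)

```text
t: 27.15
tool_pos: [0.4284, -0.1338, 0.0055]
tool_rot: [3.061, -0.703, 0.005]
contact_force: [-0.4, 0.2, 6.9]
opening: 0.0187
grip_force: 50.3
```

Emit:
drive_tool(
  steps=[
    {"translation": [0, 0, 0], "angular": [0, 0, 0], "gripper": 0.0},
    {"translation": [0, 0, 0], "angular": [0, 0, 0], "gripper": 0.0},
    {"translation": [0, 0, 0], "angular": [0, 0, 0], "gripper": 0.0},
  ],
)

```text
t: 27.52
tool_pos: [0.4283, -0.1338, 0.0055]
tool_rot: [3.061, -0.703, 0.004]
contact_force: [-1.8, 0.3, 6.5]
opening: 0.0184
grip_force: 50.3
```

```bash
python3 goal.py .597 .212 .1
```

```text
units tool xyz [ 0.03 -9.62 -2.36] rows 9.6 | lateral only [ 0.02 -9.62 -0.  ] ydir -115.88 tilt [ 0.002 -0.001 -1.   ]
```

Emit:
drive_tool(
  steps=[
    {"translation": [0, 0, -0.4], "angular": [0, 0, 0], "gripper": 0.0},
    {"translation": [0, 0, -0.7], "angular": [0, 0, 0], "gripper": 0.0},
    {"translation": [0, 0, -0.7], "angular": [0, 0, 0], "gripper": 0.0},
    {"translation": [0, -0.5, -0.5], "angular": [0, 0, 0], "gripper": 0.0},
    {"translation": [0, -0.8, 0], "angular": [0, 0, 0], "gripper": 0.0},
    {"translation": [0, -0.8, 0], "angular": [0, 0, 0], "gripper": 0.0},
    {"translation": [0, -0.8, 0], "angular": [0, 0, 0], "gripper": 0.0},
    {"translation": [0, -0.8, 0], "angular": [0, 0, 0], "gripper": 0.0},
  ],
)

```text
t: 28.52
tool_pos: [0.4919, 0.001, 0.0964]
tool_rot: [-3.062, 0.704, -0.001]
contact_force: [-0.1, 0.3, -1.3]
opening: 0.0182
grip_force: 49.4
```

Emit:
drive_tool(
  steps=[
    {"translation": [0, -0.8, 0], "angular": [0, 0, 0], "gripper": 0.0},
    {"translation": [0, -0.8, 0], "angular": [0, 0, 0], "gripper": 0.0},
    {"translation": [0, -0.8, 0], "angular": [0, 0, 0], "gripper": 0.0},
    {"translation": [0, -0.8, 0], "angular": [0, 0, 0], "gripper": 0.0},
    {"translation": [0, -0.8, 0], "angular": [0, 0, 0], "gripper": 0.0},
    {"translation": [0, -0.8, 0], "angular": [0, 0, 0], "gripper": 0.0},
    {"translation": [0, -0.8, 0], "angular": [0, 0, 0], "gripper": 0.0},
    {"translation": [0, -0.3, 0], "angular": [0, 0, 0], "gripper": 0.0},
  ],
)

```text
t: 29.52
tool_pos: [0.595, 0.2135, 0.0963]
tool_rot: [-3.062, 0.702, -0.0]
contact_force: [-0.1, -1.0, -1.2]
opening: 0.0187
grip_force: 49.5
```

```bash
python3 goal.py .597 .212 .0105
```

```text
units tool xyz [0.06 0.01 2.14] rows 2.1 | lateral only [0.06 0.01 0.  ] ydir -115.81 tilt [ 0.  0. -1.]
```

Emit:
drive_tool(
  steps=[
    {"translation": [0, 0, 0.6], "angular": [0, 0, 0], "gripper": 0.0},
    {"translation": [0, 0, 0.6], "angular": [0, 0, 0], "gripper": 0.0},
    {"translation": [0, 0, 0.6], "angular": [0, 0, 0], "gripper": 0.0},
    {"translation": [0, 0, 0.26], "angular": [0, 0, 0], "gripper": 0.0},
    {"translation": [0, 0, 0.08], "angular": [0, 0, 0], "gripper": 0.0},
    {"translation": [0, 0, 0], "angular": [0, 0, 0], "gripper": 0.0},
    {"translation": [0, 0, 0], "angular": [0, 0, 0], "gripper": 0.0},
  ],
)

```text
t: 30.4
tool_pos: [0.5957, 0.2124, 0.0114]
tool_rot: [-3.061, 0.704, -0.003]
contact_force: [-0.2, -0.6, -2.0]
opening: 0.0185
grip_force: 49.4
```

Emit:
drive_tool(
  steps=[
    {"translation": [0, 0, 0.05], "angular": [0, 0, 0], "gripper": 0.0},
    {"translation": [0, 0, 0], "angular": [0, 0, 0], "gripper": 0.0},
    {"translation": [0, 0, 0], "angular": [0, 0, 0], "gripper": 0.6},
    {"translation": [0, 0, 0], "angular": [0, 0, 0], "gripper": 0.6},
    {"translation": [0, 0, 0], "angular": [0, 0, 0], "gripper": 0.6},
    {"translation": [0, 0, -0.4], "angular": [0, 0, 0], "gripper": 0.6},
    {"translation": [0, 0, -0.9], "angular": [0, 0, 0], "gripper": 0.6},
    {"translation": [0, 0, -0.9], "angular": [0, 0, 0], "gripper": 0.6},
  ],
)

```text
t: 31.4
tool_pos: [0.5949, 0.2123, 0.098]
tool_rot: [-3.061, 0.704, -0.001]
contact_force: [0.5, 0.3, -0.2]
opening: 0.051
grip_force: 0.0
```

Emit:
drive_tool(
  steps=[
    {"translation": [0, -0.5, -0.9], "angular": [0, 0, 0], "gripper": 0.6},
    {"translation": [0, -0.8, -0.8], "angular": [0, 0, 0], "gripper": 0.6},
    {"translation": [0.6, -0.6, -0.5], "angular": [0, 0, 0], "gripper": 0.6},
    {"translation": [-0.6, -0.6, 0], "angular": [0, 0, 0], "gripper": 0.6},
    {"translation": [-0.6, -0.6, 0], "angular": [0, 0, 0], "gripper": 0.6},
    {"translation": [-0.6, -0.6, 0], "angular": [0, 0, 0], "gripper": 0.6},
    {"translation": [-0.6, -0.6, 0], "angular": [0, 0, 0], "gripper": 0.6},
    {"translation": [0, 0, 0], "angular": [0, 0, 0], "gripper": 0.6},
  ],
)

```text
t: 32.4
tool_pos: [0.6042, 0.4005, 0.1853]
tool_rot: [-3.062, 0.699, -0.001]
contact_force: [0.3, -0.6, 0.3]
opening: 0.051
grip_force: 0.0
```

Run:
```python
from h import *
im=snap('top','t6'); s=snap('scene','s6')
print(ctrl.get_obs()['tool_pos'])
for P in (cloud(im).reshape(-1,3),cloud(s).reshape(-1,3)):
  for n,x,y,z in [('white',.574,.012,.025),('red',.647,.012,.025),('amber',.618,-.205,.045),('clear',.57,-.263,.045),('clamp',.596,.212,.013),('bottle',.374,.231,.06),('dish',.371,-.238,.01)]:
    m=(P[:,2]>z)&(P[:,2]<z+.03)&(np.hypot(P[:,0]-x,P[:,1]-y)<.035)
    r=cv2.minAreaRect((P[m,:2]*1000).astype(np.float32)); print(n,m.sum(),np.round(r[0],0),np.round(r[1],0),np.percentile(P[m,2],95).round(3) if m.any() else '')
for n,i in (('t6b',im),('s6b',s)): cv2.imwrite(f'pics/{n}.png',cv2.resize(i['color'][:,:,::-1],(800,600)))
```

```text
[0.60529974 0.39836316 0.18499669]
white 210 [572.  10.] [41. 39.] 0.034
red 199 [645.  11.] [40. 40.] 0.034
amber 95 [ 615. -205.] [25. 26.] 0.057
clear 93 [ 568. -264.] [25. 25.] 0.057
clamp 197 [593. 213.] [21. 65.] 0.029
bottle 157 [373. 232.] [27. 32.] 0.087
dish 372 [ 373. -238.] [61. 60.] 0.019
white 141 [574.  10.] [39. 40.] 0.033
red 149 [647.  11.] [40. 40.] 0.033
amber 79 [ 616. -207.] [25. 25.] 0.056
clear 81 [ 571. -264.] [24. 25.] 0.056
clamp 118 [595. 212.] [21. 65.] 0.028
bottle 86 [374. 234.] [31. 25.] 0.088
dish 193 [ 370. -240.] [63. 60.] 0.017
```

View pics/s6b.png

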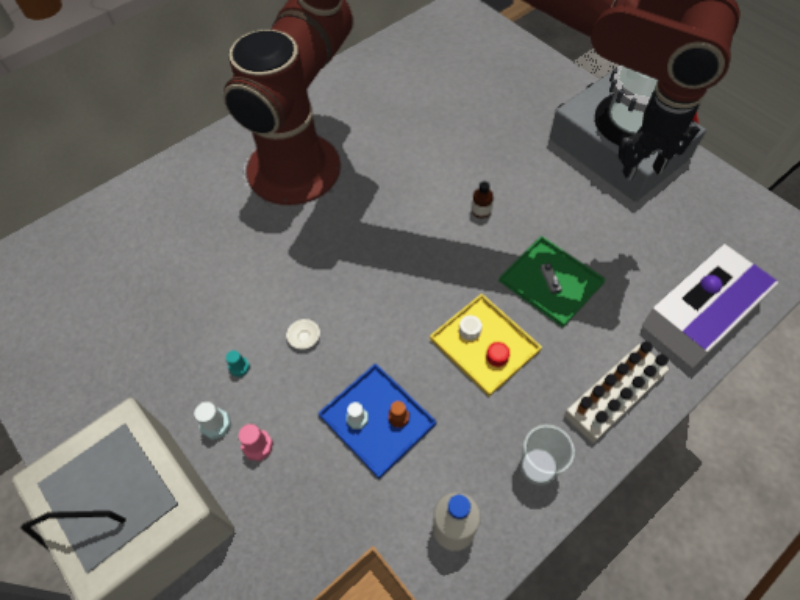

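All five parts are upright in their trays: clear (357,415), amber (399,413), white (470,328), red (498,353), clamp (551,278). The bottle (482,200) and dish (303,335) have not moved, and the arm is clear.

```bash
python3 -c "
from h import *
print(ctrl.finish_job())"
```

```text
the job is handed in; nothing more can be done
None
```

I put both stoppers in the blue tray, both caps in the yellow and the clamp in the green, all upright with the bottle and dish unmoved in the final images, and handed the job in at about 33 s of the 128 s; no verdict was returned.

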